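# Run a fingertip along the sample block to shut its flip lids

### The arm

A 6-joint arm with a two-finger parallel gripper is mounted at the origin on the work surface. World frame = base frame: x ahead of the robot, y to its left, z up, the work surface at z = 0. Lengths are in m, angles in rad, forces in N, time in s.
With the tool pointing down it reaches from about 0.375 to 0.925 m from the base axis. Payload 5.7 kg.
Tool frame: the origin (TCP) lies between the finger pads, 19 mm behind the fingertips; this is the grasp point; z points along the fingers, y is the line along which they close (so a half turn about z gives the same grasp; the last joint's range is limited). The gripper opens to 85 mm and grips with 20 to 120 N. Pads are 22 mm wide; open, the fingers measure 114 mm over their backs; the gripper's body (76 mm by 85 mm) begins 54 mm behind the grasp point. The pads swing forward as they close: fully open they stand 13 mm farther back than shut.
Start: joints at [1.15, 0.359, 1.51, -0, 1.272, -0.115], TCP at [0.181, 0.572, 0.25] pointing down, gripper open.
Joint ranges: [-2.97, 2.97], [-1.01, 2.36], [0.21, 2.38], [-0.96, 4.11], [0.2, 2.71], [-2.98, 2.98]. Speed limits (rad/s): [2.39, 2.39, 3.14, 3.14, 3.14, 3.14].

### API

Orientations are given as a rotation vector (axis times angle).
In Python, from cell import bot gives the robot as it stands. The module is installed in compiled form; this text tells all that it offers.
- The arm moves only by the tool move_arm, never from a script. Its argument "motion" is a list of rows, each a list of 5 numbers: the opening, from 0 (shut) to 1 (fully open), then the shift along the tool's x, y, z scaled (see below), then the turn about the tool's z scaled (see below). A call has 1 to 10 rows; each row shifts and turns the commanded pose from where the row before left it, along the tool's axes as they then stand; what a row does not reach is not made up. The controller multiplies each number of a shift by 5 cm and each number of a turn by 0.08 rad. A row lasts 1/8 s, in which the tool goes at most 62.5 mm and 10.7 degrees, less where a joint would pass 70% of its speed; a pose out of reach is approached as far as the arm can. A call with a number of a shift or a turn outside -1 to 1 is refused whole. A call with a gripper value outside its range is refused whole. The fingers move at their own pace and stop on an object; "grip_force" is the grip in N (left out, the last holds). Time passes only in rows, so rows that do not move let the fingers close. It gives the time, the measured TCP pose, the force, the opening and the grip force at its end, in the units of the state.
- bot.observe(): the state, without advancing time (a new reading comes with each control period).
- bot.snapshot(name): name is "side" or "top"; returns the picture (420x560x3 uint8, red, green, blue); there is no depth.
- bot.camera_info(name): a dict with "intrinsics" (3x3 intrinsics, pixels), "R" (3x3) and "t" (3): a world point X has camera coordinates R X + t. Camera axes: x right, y down, z forward; pixel columns grow to the right and rows downward; lengths in m; the calibration is good to about 2 mm. A picture is of the moment at which its call begins. camera_info takes no time and is no camera call.
- bot.close_job(): hands the job in; it is judged then, once.
The state is a dict: "clock": time; "joint_positions": joint angles; "joint_velocities": joint speeds; "tau": joint torques, N m; "tool_pos": TCP position; "eef_rot": TCP orientation; "force": force on the tool from outside, world axes, zero at the start; "torque": the same for the moment, N m; "opening": finger opening in m; "grip_force": force on a finger pad.
Only numpy, scipy, OpenCV 4.12 (cv2) and the standard library are available. Lean on these libraries where they do the work, as an engineer would, in place of code of your own. Each camera call takes 0.05 s, during which the arm holds its last target. There are 200 camera calls.

### The job

Close the sample block: its five flip lids stand open, each hinged at the edge of its well nearer one end of the block and leaning towards the other end. With the fingers empty, start at that hinge end and run the fingertips lightly along the top of the row in one pass, folding the lids down in turn until all lie flat, keeping the tips within about 3 cm of the shut lids from the first lid to the last. Do not press hard, do not lift the block or push it from its place, leave the beaker, vial and cap beside it alone, and finish with the hand clear.

Things in the scene. Friction and masses are not known exactly. Their poses are not given: they have to be found in the camera images.
- block: Aluminium block, loose on the bench, about 0.85 kg: 226 mm long (its x), 56 wide (y), 35 tall (z up), at any yaw. Origin: centre of its underside. Five wells in a row along x at x = -84, -42, 0, 42, 84 mm, y = 0, each with a white flip lid hinged on its -x side: a fingertip moving along y = 0 from the -x end to the +x end folds them shut in turn. Shut lid tops lie flat 38 mm above the bench.
- lid1 (a joint): Hinge angle (rad) of the lid of well 1, counted from the block's -x end: 0 shut flat, 1.57 upright, 1.65 stop; starts at 1.0 to 1.5. Hinge line along the block's y at x = -103 mm, z = 35 mm; lid 3 mm thick, 44 mm wide, shut it covers x = -102 to -66 mm. Light friction hinge (0.006 N m, no spring): stays where left, must be pressed flat.
- lid2 (a joint): Hinge angle (rad) of the lid of well 2, counted from the block's -x end: 0 shut flat, 1.57 upright, 1.65 stop; starts at 1.0 to 1.5. Hinge line along the block's y at x = -61 mm, z = 35 mm; lid 3 mm thick, 44 mm wide, shut it covers x = -60 to -24 mm. Light friction hinge (0.006 N m, no spring): stays where left, must be pressed flat.
- lid3 (a joint): Hinge angle (rad) of the lid of well 3, counted from the block's -x end: 0 shut flat, 1.57 upright, 1.65 stop; starts at 1.0 to 1.5. Hinge line along the block's y at x = -19 mm, z = 35 mm; lid 3 mm thick, 44 mm wide, shut it covers x = -18 to 18 mm. Light friction hinge (0.006 N m, no spring): stays where left, must be pressed flat.
- lid4 (a joint): Hinge angle (rad) of the lid of well 4, counted from the block's -x end: 0 shut flat, 1.57 upright, 1.65 stop; starts at 1.0 to 1.5. Hinge line along the block's y at x = 23 mm, z = 35 mm; lid 3 mm thick, 44 mm wide, shut it covers x = 24 to 60 mm. Light friction hinge (0.006 N m, no spring): stays where left, must be pressed flat.
- lid5 (a joint): Hinge angle (rad) of the lid of well 5, counted from the block's -x end: 0 shut flat, 1.57 upright, 1.65 stop; starts at 1.0 to 1.5. Hinge line along the block's y at x = 65 mm, z = 35 mm; lid 3 mm thick, 44 mm wide, shut it covers x = 66 to 102 mm. Light friction hinge (0.006 N m, no spring): stays where left, must be pressed flat.
- beaker: Small open glass beaker, 52 mm across, 70 mm tall, loose, stands beside the block (its centre 75 to 95 mm off the block's middle line). Origin: centre of its underside.
- vial: Small glass vial with white cap, 26 mm across, 55 mm tall, loose, stands beside the block. Origin: centre of its underside.
- cap: Loose white screw cap, flat disc 38 mm across, 13 mm tall, lying beside the block. Origin: centre of its underside.
Mind the look-alikes: they are no part of the job. There is more than one size of the block; the one meant has the size given above.

How it is judged:
On the way, in this order (a step that is already met when the one before it is completed fails the run):
1. lid 1 is folded down (below 0.5 rad), in its turn (value of joint lid1 below 0.5 rad), for 0.02 s.
2. lid 2 is folded down (below 0.5 rad), in its turn (value of joint lid2 below 0.5 rad), for 0.02 s.
3. lid 3 is folded down (below 0.5 rad), in its turn (value of joint lid3 below 0.5 rad), for 0.02 s.
4. lid 4 is folded down (below 0.5 rad), in its turn (value of joint lid4 below 0.5 rad), for 0.02 s.
5. lid 5 is folded down (below 0.5 rad), in its turn (value of joint lid5 below 0.5 rad), for 0.02 s.
At the end, for the whole second after the job is handed in: All five lids are shut flat (below 0.15 rad), the block stands at rest within 20 mm of where it was, and the beaker, vial and cap are within 20 mm of where they were (value of joint each of lid1, lid2, lid3, lid4, lid5 below 0.15 rad and distance of each of block, beaker, vial, cap from where it was at the start of the episode below 0.02 m and angle between block's own z axis and vertical below 0.05 rad and linear speed of block below 0.01 m/s); the robot touches nothing.
It fails at once if the fingertips lift away from the row (tool point more than 90 mm above the bench, tips about 33 mm above the shut lids) after the first lid is folded and before the last is (value of joint lid1 below 0.3 rad and value of joint lid5 above 0.6 rad and z of the grasp point in the frame of block above 0.09 m).
It fails at once if the fingers press on the block or its lids with more than 25 N (contact force between the fingers and block above 25 N).
It fails at once if the block is lifted or tipped (height (world z) of block above 0.012 m or angle between block's own z axis and vertical above 0.15 rad).
It fails at once if the block is pushed more than 30 mm (distance of block from where it was at the start of the episode above 0.03 m).
It fails at once if the beaker, vial or cap is disturbed (moved over 30 mm) (distance of any of beaker, vial, cap from where it was at the start of the episode above 0.03 m).
It also fails if it takes over 48 s, if anything falls off the work surface, if the arm or the gripper's body presses on something with over 40 N, if the wrist force passes 120 N, or if a joint passes its speed limit or range.

## Working session

There is one attempt and no reset: what is moved stays moved. The work goes in short steps, Python scripts to look and compute and a tool call to move; the robot and the scene stay as the last step left them, time stands still between calls to the robot, and variables do not carry over. Pictures are saved under pics/ and viewed, at most 10 in all, crops included, and the job is handed in when it is done.

Besides the shell and the picture viewer there is one more tool, called after "Emit:" as name(argument=value, ...) on one line, values as JSON. move_arm: Moves the arm, as the interface text tells. Its arguments: {"type":"object","properties":{"motion":{"type":"array","items":{"type":"array","items":{"type":"number","minimum":-1,"maximum":1}}},"grip_force":{"type":"number"}},"required":["motion"]}

```bash
mkdir -p pics; python3 - <<'E'
from cell import bot
import cv2
for n in ("top","side"):
    cv2.imwrite(f"pics/{n}0.png",bot.snapshot(n)[:,:,::-1])
    c=bot.camera_info(n);print(n,c)
s=bot.observe();print(s["clock"],s["tool_pos"],s["eef_rot"],s["opening"],s["force"])
E
```

```text
top {'intrinsics': array([[425.97773173,   0.        , 271.86729925],
       [  0.        , 425.97773173, 207.39613991],
       [  0.        ,   0.        ,   1.        ]]), 'R': array([[ 0.01292027, -0.99990376,  0.00505252],
       [-0.99033526, -0.01349413, -0.13803613],
       [ 0.13809103, -0.00322022, -0.99041431]]), 't': array([0.03038133, 0.52823608, 0.77567905])}
side {'intrinsics': array([[396.70171116,   0.        , 284.88518011],
       [  0.        , 396.70171116, 208.16738607],
       [  0.        ,   0.        ,   1.        ]]), 'R': array([[ 0.9362129 , -0.35115878, -0.01388953],
       [-0.2389165 , -0.60698801, -0.75794753],
       [ 0.25772916,  0.71291869, -0.65216763]]), 't': array([-0.49124016,  0.22085086,  0.51263302])}
0.1 [0.18038529 0.5716316  0.24924353] [-4.78390505e-01 -3.10449411e+00  2.49780456e-03] 0.08580954612308718 [-0.1812785   0.31783705  0.42312488]
```

View pics/top0.png

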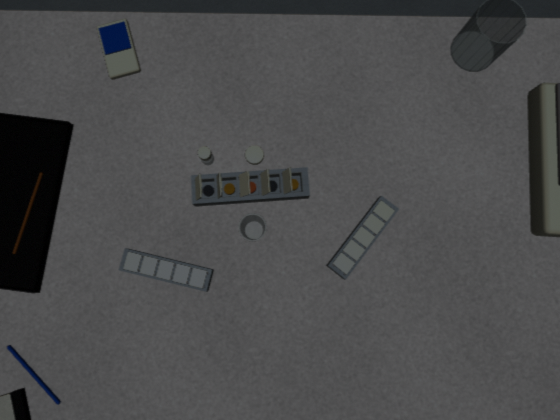

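View pics/side0.png

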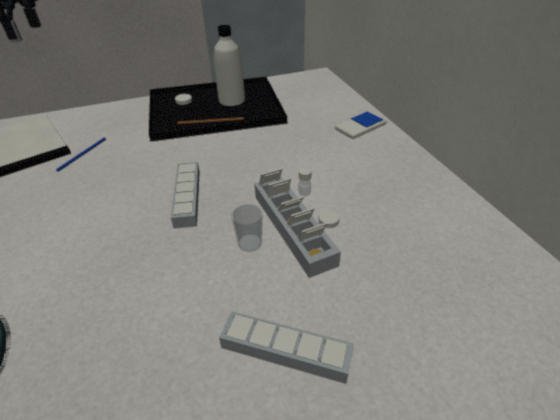

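The top view shows three blocks: (250,186) with open lids, and (166,270) and (363,237) with lids shut and smaller. The open one at (250,186) fits the description. I'll confirm it with an enlarged crop and measure it.

```bash
cat > h.py <<'E'
import numpy as np, cv2
from cell import bot
def ray(n,uv,z):
    c=bot.camera_info(n);K,R,t=c["intrinsics"],c["R"],c["t"]
    d=R.T@np.linalg.inv(K)@np.array([*uv,1.]);o=-R.T@t
    return o+d*(z-o[2])/d[2]
def proj(n,P):
    c=bot.camera_info(n);q=(c["R"]@np.asarray(P,float).T).T+c["t"];q=q@c["intrinsics"].T
    return q[:,:2]/q[:,2:]
E
python3 - <<'E'
from h import *
a=cv2.imread("pics/top0.png")[135:245,180:320]
b=cv2.imread("pics/side0.png")[160:280,220:350]
a=cv2.resize(a,(784,616),interpolation=cv2.INTER_CUBIC)[:600]
cv2.imwrite("pics/c1.png",cv2.convertScaleAbs(a,alpha=1.8))
b=cv2.resize(b,(650,600),interpolation=cv2.INTER_CUBIC)
cv2.imwrite("pics/c2.png",cv2.convertScaleAbs(b,alpha=1.3))
E
```

```text
(no output)
```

View pics/c1.png

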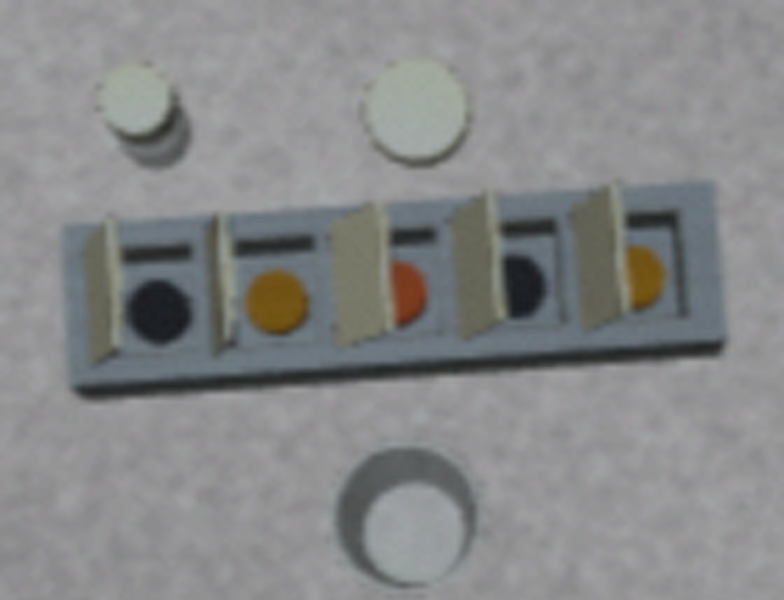

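View pics/c2.png

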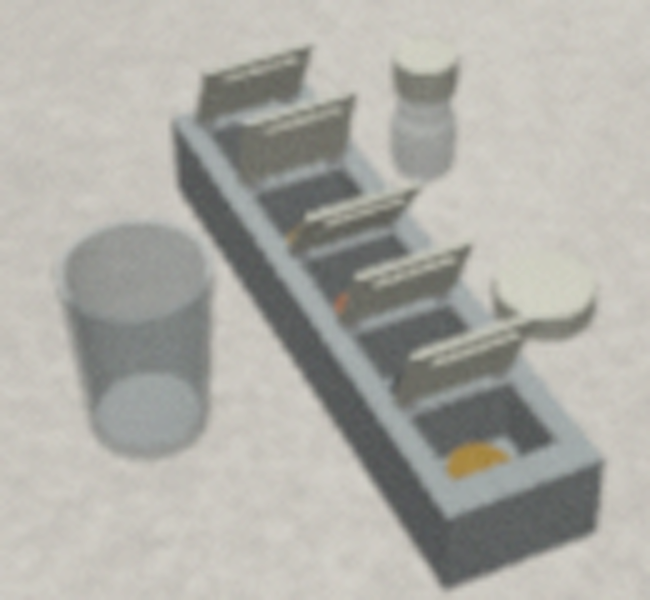

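```bash
cat >> h.py <<'E'
from scipy.spatial.transform import Rotation as Ro
E
python3 - <<'E'
from h import *
A=[(64,228),(716,183),(725,343),(75,387)]
P=np.array([ray("top",(179.6+u/5.6,134.6+v/5.6),.035) for u,v in A])
e=P[1]-P[0];e2=P[2]-P[3]
print(P.round(4).tolist(),[np.linalg.norm(P[i]-P[i-1]).round(4) for i in range(4)])
S=[(178,122),(602,460),(448,517)]
for u,v in S: print("side",ray("side",(220+u/5-.4,160+v/5-.4),.035).round(4))
c=P.mean(0);d=e+e2;yaw=np.arctan2(d[1],d[0]);x=np.array([np.cos(yaw),np.sin(yaw),0])
print("c",c,"yaw",yaw,"len ends",c-.113*x,c+.113*x)
s=bot.observe();R=Ro.from_rotvec(s["eef_rot"]).as_matrix();print(R.round(3))
yt=R[:,1];a=np.arctan2(yt[1],yt[0]);print("tool y az",a,"need world turn",(yaw-a+np.pi/2)%np.pi-np.pi/2)
for n,(u,v),z in(("beaker bottom",(413,533),.003),("vial top",(137,98),.055),("cap",(416,110),.013)):
    q=ray("top",(179.6+u/5.6,134.6+v/5.6),z);r=q-c;print(n,q.round(3),"block xy",(r@x).round(3),(r@[-x[1],x[0],0]).round(3))
E
```

```text
[[0.5884, 0.1941, 0.035], [0.6074, -0.0305, 0.035], [0.5513, -0.0337, 0.035], [0.5331, 0.1882, 0.035]] [np.float64(0.0556), np.float64(0.2254), np.float64(0.0561), np.float64(0.2226)]
side [0.5343 0.1861 0.035 ]
side [ 0.6062 -0.031   0.035 ]
side [ 0.5517 -0.0352  0.035 ]
c [0.5700352  0.07952026 0.035     ] yaw -1.4874443908245532 len ends [0.56062733 0.19212795 0.035     ] [ 0.57944307 -0.03308743  0.035     ]
[[-0.954  0.301 -0.001]
 [ 0.301  0.954 -0.002]
 [ 0.    -0.002 -1.   ]]
tool y az 1.265009479741139 need world turn 0.38913878302410065
beaker bottom [0.487 0.073 0.003] block xy -0.001 -0.083
vial top [0.629 0.167 0.055] block xy -0.083 0.066
cap [0.638 0.075 0.013] block xy 0.011 0.067
```

The block measures 226 x 56 mm, so it is the right one. Its centre is (0.570, 0.080) and the hinge end is at +y. First I'll turn and shut the fingers where the arm stands, well away from everything.

Emit:
move_arm(motion=[[0, 0, 0, 0, -0.97], [0, 0, 0, 0, -0.97], [0, 0, 0, 0, -0.97], [0, 0, 0, 0, -0.97], [0, 0, 0, 0, -0.97], [0, 0, 0, 0, 0], [0, 0, 0, 0, 0], [0, 0, 0, 0, 0]])

```text
clock: 1.1
tool_pos: [0.1806, 0.5721, 0.2498]
eef_rot: [0.128, -3.139, 0.001]
force: [0.1, 0.4, -0.1]
opening: 0.0001
grip_force: 0.0
```

```bash
cat >> h.py <<'E'
C=np.array([.570,.0795,0]);Y=-1.4874
BX=np.array([np.cos(Y),np.sin(Y),0]);BY=np.array([-BX[1],BX[0],0])
def st(goal=None):
    s=bot.observe();p=np.array(s["tool_pos"]);R=Ro.from_rotvec(s["eef_rot"]).as_matrix()
    r=p-C;print("t",s["clock"],"block xyz",(r@BX).round(4),(r@BY).round(4),p[2].round(4),"open",round(s["opening"],4),"F",np.round(s["force"],2))
    yt=R[:,1];a=np.arctan2(yt[1],yt[0]);print("world turn left",((Y-a+np.pi/2)%np.pi-np.pi/2).round(4),"R",R.round(3).tolist())
    if goal is not None:
        w=C+goal[0]*BX+goal[1]*BY+[0,0,goal[2]];print("units to goal",(R.T@(w-p)/.05).round(3))
E
python3 -c "
from h import *
st((-.155,0,.12))"
```

```text
t 1.1 block xyz -0.5233 -0.347 0.2498 open 0.0001 F [ 0.08  0.39 -0.08]
world turn left 0.002 R [[-0.997, -0.081, -0.0], [-0.081, 0.997, -0.0], [0.0, -0.0, -1.0]]
units to goal [-6.956 -7.351  2.598]
```

Emit:
move_arm(motion=[[0, -0.7, -0.74, 0, 0], [0, -0.7, -0.74, 0, 0], [0, -0.7, -0.74, 0, 0], [0, -0.7, -0.74, 0, 0], [0, -0.7, -0.74, 0, 0], [0, -0.7, -0.73, 0, 0], [0, -0.7, -0.73, 0, 0], [0, -0.7, -0.73, 0, 0], [0, -0.7, -0.73, 0, 0], [0, -0.66, -0.73, 0, 0]])

```text
clock: 2.35
tool_pos: [0.5589, 0.2332, 0.2501]
eef_rot: [-0.128, 3.139, 0.0]
force: [0.5, 1.0, 0.0]
opening: 0.0003
grip_force: 0.0
```

Emit:
move_arm(motion=[[0, 0, 0, 0.65, 0], [0, 0, 0, 0.65, 0], [0, 0, 0, 0.65, 0], [0, 0, 0, 0.65, 0], [0, 0, 0, 0, 0], [0, 0, 0, 0, 0]])

```text
clock: 3.1
tool_pos: [0.5584, 0.2347, 0.121]
eef_rot: [-0.129, 3.138, 0.0]
force: [-0.5, 0.5, 0.6]
opening: -0.0
grip_force: 0.0
```

```bash
python3 - <<'E'
from h import *
st((-.155,0,.059))
for n in("side","top"):
    im=bot.snapshot(n)[:,:,::-1].copy()
    p=np.array(bot.observe()["tool_pos"])
    for q in proj(n,[p+[0,0,-.019]]+[C+k*BX+[0,0,.035] for k in(-.113,.113)]): cv2.circle(im,tuple(int(round(v)) for v in q),1,(0,0,255),-1)
    a=im[90:290,180:380] if n=="side" else im[120:260,130:330]
    cv2.imwrite(f"pics/{n}1.png",cv2.convertScaleAbs(cv2.resize(a,None,fx=3,fy=3,interpolation=cv2.INTER_CUBIC),alpha=1.5))
E
```

```text
t 3.1 block xyz -0.1556 0.0013 0.121 open -0.0 F [-0.46  0.51  0.65]
world turn left 0.0014 R [[-0.997, -0.082, 0.001], [-0.082, 0.997, 0.0], [-0.001, 0.0, -1.0]]
units to goal [ 0.028 -0.012  1.24 ]
```

View pics/side1.png

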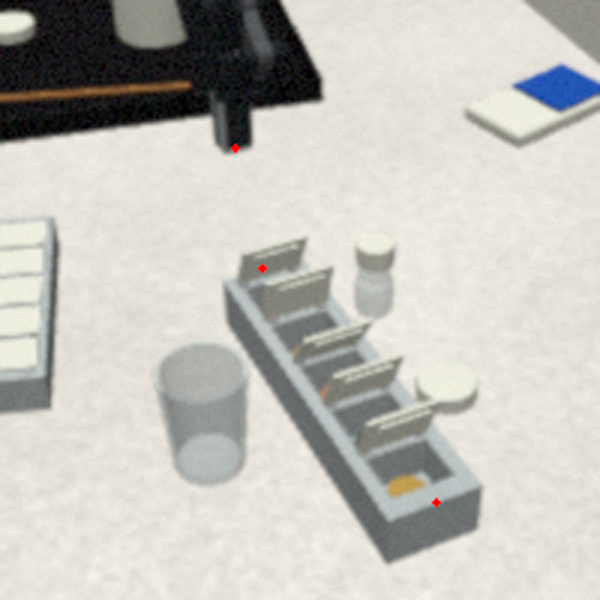

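View pics/top1.png

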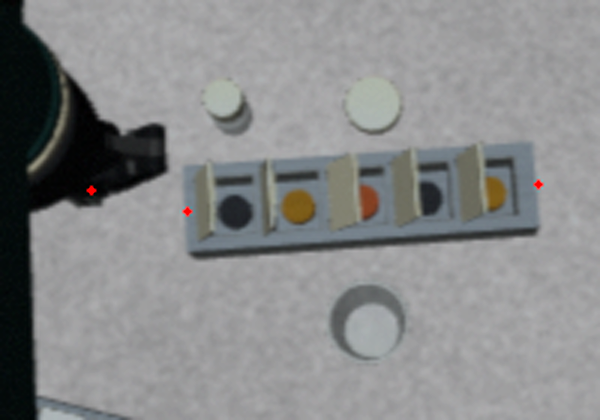

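The side view shows the tip at crop (235,148), matching its projected dot, and the block-end dots lie on the block's ends. The fingers are just off the hinge end on the middle line, so I'll descend and begin the pass.

Emit:
move_arm(motion=[[0, 0.03, 0, 0.42, 0], [0, 0, 0, 0.41, 0], [0, 0, 0, 0.4, 0], [0, 0, 0, 0, 0]])

```text
clock: 3.7
tool_pos: [0.5558, 0.2343, 0.0585]
eef_rot: [0.129, -3.138, 0.001]
force: [0.4, -0.5, -0.2]
opening: 0.0002
grip_force: 0.0
```

Emit:
move_arm(motion=[[0, 0, -0.15, 0, 0], [0, 0, -0.15, 0, 0], [0, 0, -0.15, 0, 0], [0, 0, -0.15, 0, 0], [0, 0, -0.15, 0, 0], [0, 0, -0.15, 0, 0]])

```text
clock: 4.45
tool_pos: [0.5598, 0.189, 0.0585]
eef_rot: [0.129, -3.139, -0.0]
force: [1.1, 0.1, -0.3]
opening: 0.0
grip_force: 0.3
```

```bash
python3 -c "
from h import *
st((.1,0,.059))"
```

```text
t 4.45 block xyz -0.1099 -0.001 0.0585 open 0.0 F [ 1.14  0.07 -0.27]
world turn left 0.0014 R [[-0.997, -0.082, -0.0], [-0.082, 0.997, 0.0], [0.0, 0.0, -1.0]]
units to goal [-0.026 -4.198 -0.011]
```

Emit:
move_arm(motion=[[0, 0, -0.15, 0, 0], [0, 0, -0.15, 0, 0], [0, 0, -0.15, 0, 0], [0, 0, -0.15, 0, 0], [0, 0, -0.15, 0, 0], [0, 0, -0.15, 0, 0], [0, 0, -0.15, 0, 0], [0, 0, -0.15, 0, 0], [0, 0, -0.15, 0, 0], [0, 0, -0.15, 0, 0]])

```text
clock: 5.7
tool_pos: [0.566, 0.1142, 0.0585]
eef_rot: [0.129, -3.139, 0.0]
force: [-0.5, -0.3, -0.3]
opening: -0.0001
grip_force: 0.1
```

```bash
python3 - <<'E'
from h import *
st((.1,0,.059))
im=bot.snapshot("side")[:,:,::-1]
cv2.imwrite("pics/side2.png",cv2.convertScaleAbs(cv2.resize(im[90:290,180:380],None,fx=3,fy=3,interpolation=cv2.INTER_CUBIC),alpha=1.5))
E
```

```text
t 5.7 block xyz -0.0349 -0.0011 0.0585 open -0.0001 F [-0.54 -0.33 -0.31]
world turn left 0.0011 R [[-0.997, -0.082, -0.0], [-0.082, 0.997, -0.0], [0.0, -0.0, -1.0]]
units to goal [-0.025 -2.698 -0.01 ]
```

View pics/side2.png

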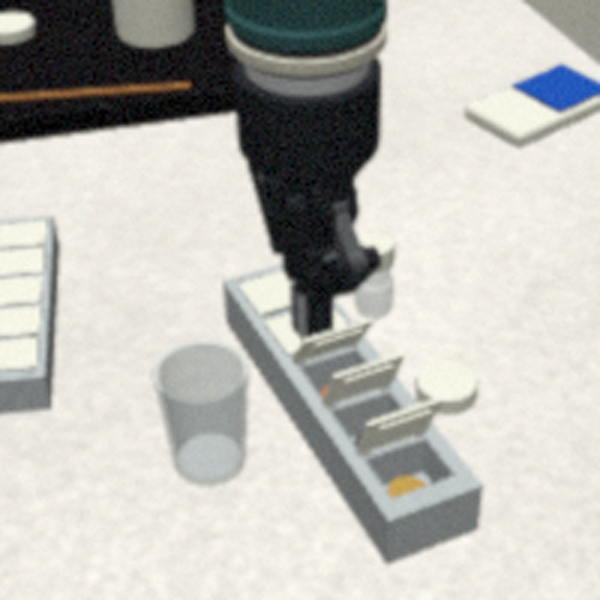

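Lids 1 and 2 are down at crop (265,290) and (300,325), lids 3 to 5 still stand, and the block hasn't moved. I'll continue the pass.

Emit:
move_arm(motion=[[0, 0, -0.15, 0, 0], [0, 0, -0.15, 0, 0], [0, 0, -0.15, 0, 0], [0, 0, -0.15, 0, 0], [0, 0, -0.15, 0, 0], [0, 0, -0.15, 0, 0], [0, 0, -0.15, 0, 0], [0, 0, -0.15, 0, 0], [0, 0, -0.15, 0, 0], [0, 0, -0.15, 0, 0]])

```text
clock: 7.0
tool_pos: [0.5722, 0.0394, 0.0585]
eef_rot: [0.129, -3.139, 0.0]
force: [-0.0, 0.1, 0.8]
opening: -0.0001
grip_force: 0.1
```

Emit:
move_arm(motion=[[0, 0, -0.15, 0, 0], [0, 0, -0.15, 0, 0], [0, 0, -0.15, 0, 0], [0, 0, -0.15, 0, 0], [0, 0, -0.15, 0, 0], [0, 0, -0.15, 0, 0], [0, 0, -0.15, 0, 0], [0, 0, -0.15, 0, 0], [0, 0, -0.15, 0, 0], [0, 0, -0.15, 0, 0]])

```text
clock: 8.25
tool_pos: [0.5784, -0.0353, 0.0585]
eef_rot: [-0.129, 3.139, -0.0]
force: [-0.4, 0.2, -1.1]
opening: 0.0001
grip_force: 0.0
```

Emit:
move_arm(motion=[[0, 0, -0.5, 0, 0], [0, 0, -0.5, 0, 0], [0, 0, 0, -0.7, 0], [0, 0, 0, -0.7, 0], [0, 0, 0, -0.7, 0], [0, 0, -0.8, -0.4, 0], [0, 0, -0.8, 0, 0], [0, 0, 0, 0, 0], [0, 0, 0, 0, 0]])

```text
clock: 9.38
tool_pos: [0.5884, -0.1641, 0.1831]
eef_rot: [0.128, -3.138, -0.001]
force: [0.0, -0.5, -0.4]
opening: 0.0001
grip_force: 0.0
```

```bash
python3 - <<'E'
from h import *
st()
s=bot.snapshot("side")[90:290,180:380,::-1];t=bot.snapshot("top")[:,:,::-1][125:265,170:330]
f=lambda a,k:cv2.convertScaleAbs(cv2.resize(a,(400,k),interpolation=cv2.INTER_CUBIC),alpha=1.5)
o=np.zeros((400,800,3),np.uint8);o[:,:400]=f(s,400);o[:350,400:]=f(t,350)
cv2.imwrite("pics/end.png",o)
E
```

```text
t 9.375 block xyz 0.2443 -0.0019 0.1831 open 0.0001 F [ 0.03 -0.54 -0.42]
world turn left 0.0019 R [[-0.997, -0.081, -0.001], [-0.081, 0.997, 0.001], [0.001, 0.001, -1.0]]
```

View pics/end.png

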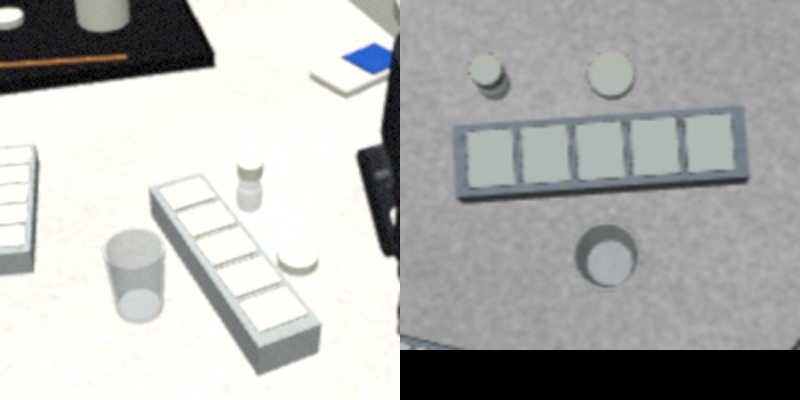

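All five lids lie flat, at right-half pixels (490,157) to (709,143). The block, beaker, vial and cap are in place and the hand is clear. The tips ran about 1.5 mm above the shut lids, so any leftover angle is about 0.04 rad. I'm handing in.

```bash
python3 -c "
from cell import bot
print(bot.close_job())"
```

```text
the job is handed in; nothing more can be done
None
```

I folded all five lids flat in one light pass and handed the job in at about 9.4 s; the final pictures show the block, beaker, vial and cap in place and the hand clear, but no verdict came back.

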